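# Snap the cover cap into the open cable grommet of the desktop riser

## Task

One of the two cable holes in the wooden desktop riser has lost its cover: a stapler has been parked on top of that open hole. Lift the stapler off and set it down upright, on the desk or on the riser, clear of the hole; then fit the loose round cap, which lies on the desk, into the open hole's ring and press it with the fingers: push past the click and keep on pressing until the cap sits fully home, level all round. Finish like that, fingers still pushing firmly down on the cap, and leave the pen cup, the bowl and the calculator where they are.

Things in the scene. Friction and masses are not known exactly. Their poses are not given: they have to be found in the camera images.
- riser: Oak desktop riser (a low bench standing on the desk), fixed: board 200 (its x) by 360 (its y) by 22 mm, top 85 mm above the desk. Origin: on the desk under the board's centre. Two round cable grommets sit in the board, 10 mm to the -x side of its centre and 90 mm to either side (y).
- liner: The OPEN grommet, white plastic, fixed in either of the riser's two places. Origin: hole centre at the board's top. Ring, 78 mm outside, 5.5 mm above the board; in it a recess of 60 mm diameter with its floor (seat) 1.5 mm above the board; in that a 46 mm hole. Six slippery sprung tongues stand out to a 39 mm circle just below the seat and give way outwards.
- liner_seat (a point): Centre of the open hole at the height of the recess floor (seat) on which the cap's disc rests when fully home; z up. The ring's top is 4 mm higher.
- fitted: The other, same grommet with its cap already fully home, fixed: ring 78 mm across, cap top 6.5 mm above the board. Origin as for liner. Nothing to do here.
- stapler: Loose desk stapler, black with steel magazine, about 0.25 kg, standing on its base across the open grommet's ring. 136 mm long (its x), 54 mm high; base plate 36 mm wide (its y), 10 mm thick; the upper arm, about 34 to 48 mm above the underside, is 30 mm wide. Origin: centre of the underside (at height 0 when it stands on the desk), z up.
- cap: Loose grommet cap, white plastic, 25 g, standing right way up on its skirt on the desk right of the riser. Disc 56 mm in diameter, 5 mm thick, on a round skirt 16 mm long; 21 mm high. Origin: centre of the skirt's lower end, z up. The skirt is 36 mm wide at the end, 43 mm at a bead 6 to 7 mm up, 39 mm behind it, 42 mm under the disc.
- cap_shoulder (a point): Centre of the cap disc's underside, 16 mm above the cap's origin; meets liner_seat when home. Set in the hole it rests on the tongues 11 mm above the seat. 8 to 14 N takes the bead past them (click, 8 mm above the seat); the force drops to nothing, the cap halts 4 mm above the seat; 3 to 7 N more takes it to a hard stop on the seat, its edge hidden in the ring, top 1 mm above it.
- pen_cup: Bystander: dark round pen cup 84 mm in diameter and 100 mm high, full of pens that reach 175 mm above the desk, on the desk at the riser's right. Origin: centre of the underside.
- bowl: Bystander: square flared white ceramic bowl with markers in it, about 145 mm wide at the rim, 63 mm high, on the desk at the left. Origin: centre of the underside.
- calculator: Bystander: black desk calculator 120 (its x) by 90 (its y) by 20 mm, lying on the desk in front of the riser. Origin: centre of the underside.
Not all that is in view belongs to the job. What is shaped like the stapler but pink is not meant. Leave any turquoise look-alike of the cap alone.

How it is judged:
On the way, in this order (a step that is already met when the one before it is completed fails the run):
1. the stapler stands upright and at rest on the desk or the riser, let go, clear of the open hole's ring (horizontal distance between stapler and liner above 0.055 m and contact force between stapler and liner below 0.05 N and contact force between the fingers and stapler below 0.05 N and (height (world z) of stapler below 0.004 m or contact force between stapler and riser above 1 N) and angle between stapler's own z axis and vertical below 0.1 rad and linear speed of stapler below 0.02 m/s), for 0.2 s.
2. the cap has been pressed past the click, fully home on its seat (z of cap_shoulder in the frame of liner_seat below 0.0015 m and horizontal distance between cap_shoulder and liner_seat below 0.004 m and angle between cap's own z axis and vertical below 0.05 rad and contact force between the fingers and cap above 4 N), for 0.2 s.
At the end, for the whole second after the job is handed in: Cap home in the open grommet: disc within 1.5 mm of the seat, centred within 4 mm, level within 0.05 rad, fingers still pressing it with over 4 N; stapler upright (0.1 rad), at rest, let go, on desk or riser, off the open grommet, middle at least 55 mm from the hole (all of step 1 and all of step 2); the arm keeps its last pose, push and grip.
It fails at once if the pen cup was moved by more than 25 mm (distance of pen_cup from where it was at the start of the episode above 0.025 m).
It fails at once if the bowl was moved by more than 25 mm (distance of bowl from where it was at the start of the episode above 0.025 m).
It fails at once if the calculator was moved by more than 25 mm (distance of calculator from where it was at the start of the episode above 0.025 m).
It also fails if it takes over 67 s, if anything falls off the work surface, if the arm or the gripper's body presses on something with over 40 N, if the wrist force passes 120 N, or if a joint passes its speed limit or range.

## Robot

A 6-joint arm with a two-finger parallel gripper is mounted at the origin on the work surface. World frame = base frame: x ahead of the robot, y to its left, z up, the work surface at z = 0. Lengths are in m, angles in rad, forces in N, time in s.
With the tool pointing down it reaches from about 0.35 to 0.975 m from the base axis. Payload 4.9 kg.
Tool frame: the origin (TCP) lies on the centre line of the jaws, within the pads' length; the fingertips stand manip.tcp_to_tips ahead of it and the grasp point (between the pads) is the TCP (manip.tcp_to_tips is the distance from the TCP to the fingertips, in m); y points along the fingers, z is the direction in which the jaws open and shut, and the axes are right-handed (so a half turn about y gives the same grasp; the last joint's range is limited). The gripper opens to 85 mm and grips with 20 to 120 N. Pads are 22 mm wide; open, the fingers measure 114 mm over their backs; the gripper's body (76 mm by 85 mm) begins 54 mm behind the grasp point. The pads swing forward as they close: fully open they stand 13 mm farther back than shut.
Start: joints at [-1.29, 0.053, 1.613, -0, 1.476, -0.119], TCP at [0.243, -0.576, 0.25] pointing down, gripper open.
Joint ranges: [-3.01, 3.01], [-1.01, 2.22], [0.06, 2.58], [-1.02, 4.17], [0.09, 2.62], [-3.14, 3.14]. Speed limits (rad/s): [2.57, 2.57, 3.14, 3.14, 3.14, 3.14].

## Interface

Orientations are given as a unit quaternion [w, x, y, z].
In Python, from plant import manip gives the robot as it stands.
- The arm moves only by the tool apply_moves, never from a script. Its argument "moves" is a list of rows, each a list of 7 numbers: the gripper's target within -1 to 1 (shut at 1, half-way at 0, fully open at -1), then the shift along the tool's x, y, z in mm, then the turn, a rotation vector about the tool's x, y, z in degrees. A call has 1 to 20 rows; each row shifts and turns the commanded pose from where the row before left it, along the tool's axes as they then stand; what a row does not reach is not made up. A row lasts 1/10 s, in which the tool goes at most 50 mm and 8.59 degrees, less where a joint would pass 70% of its speed; a pose out of reach is approached as far as the arm can. A call with a gripper value outside its range is refused whole. The fingers move at their own pace and stop on an object; the grip force is fixed at half the most. Time passes only in rows, so rows that do not move let the fingers close. It gives the time, the measured TCP pose, the force and the opening at its end, in the units of the state.
- manip.state(): the state, without advancing time (a new reading comes with each control period).
- manip.grab_frame(name): name is "scene" or "top" or "wrist"; returns the picture (400x640x3 uint8, blue, green, red); there is no depth.
- manip.calibration(name): a dict with "mtx" (3x3 intrinsics, pixels), "T" (4x4, takes a point from camera to world coordinates); the wrist camera has in their place "T_tool_cam" (4x4, takes a point from camera to tool coordinates, whose origin is the TCP and whose axes are the tool frame's). Camera axes: x right, y down, z forward; pixel columns grow to the right and rows downward; lengths in m; the calibration is good to about 2 mm. A picture is of the moment at which its call begins: read the wrist's pose just before it. calibration takes no time and is no camera call.
- manip.job_done(): hands the job in, once; it reports no verdict.
The state is a dict: "time": time; "joint_pos": joint angles; "joint_vel": joint speeds; "joint_efforts": joint torques, N m; "tool_pos": TCP position; "tool_rot": TCP orientation; "contact_force": force on the tool from outside, world axes, zero at the start; "ft_torque": the same for the moment, N m; "gripper_width": opening from 0.0 (shut) to 1.0 (fully open).
Only numpy, scipy, OpenCV 4.12 (cv2) and the standard library are available. Lean on these libraries where they do the work, as an engineer would, in place of code of your own. Each camera call takes 0.05 s, during which the arm holds its last target. There are 200 camera calls.

## Working session

There is one attempt and no reset: what is moved stays moved. The work goes in short steps, Python scripts to look and compute and a tool call to move; the robot and the scene stay as the last step left them, time stands still between calls to the robot, and variables do not carry over. Pictures are saved under pics/ and viewed, about 8 in all and at most 12, crops included, and the job is handed in when it is done.

Besides the shell and the picture viewer there is one more tool, called after "Call:" as name(argument=value, ...), one argument or row to a line, values as JSON. apply_moves: Moves the arm, as the interface text tells. Its arguments: {"type":"object","properties":{"moves":{"type":"array","items":{"type":"array","items":{"type":"number"}}}},"required":["moves"]}

```bash
mkdir -p pics; python3 - <<'E'
from plant import manip
import cv2,numpy as np
for n in("scene","top"):
    cv2.imwrite(f"pics/{n}0.png",manip.grab_frame(n)); c=manip.calibration(n); print(n,np.round(c["mtx"],1).tolist(),np.round(c["T"],3).tolist())
print(np.round(manip.calibration("wrist")["T_tool_cam"],3).tolist(),manip.calibration("wrist")["mtx"].tolist())
print(manip.state(),manip.tcp_to_tips)
E
```

```text
scene [[490.8, 0.0, 319.4], [0.0, 490.8, 205.9], [0.0, 0.0, 1.0]] [[-0.645, 0.538, -0.543, 1.458], [0.764, 0.437, -0.474, 0.772], [-0.018, -0.721, -0.693, 1.147], [0.0, 0.0, 0.0, 1.0]]
top [[452.0, 0.0, 317.2], [0.0, 452.0, 193.9], [0.0, 0.0, 1.0]] [[0.015, -0.996, 0.089, 0.505], [-1.0, -0.017, -0.019, 0.065], [0.02, -0.089, -0.996, 1.223], [0.0, 0.0, 0.0, 1.0]]
[[-0.001, 0.961, 0.277, -0.071], [-0.001, -0.277, 0.961, -0.123], [1.0, 0.0, 0.001, 0.002], [0.0, 0.0, 0.0, 1.0]] [[355.9476381906647, 0.0, 317.6844188933524], [0.0, 355.9476381906647, 210.51531148845362], [0.0, 0.0, 1.0]]
{'time': 0.1, 'joint_pos': array([-1.28998661e+00,  5.32755775e-02,  1.61413813e+00, -1.15332357e-05,
        1.47602872e+00, -1.19030826e-01]), 'joint_vel': array([ 0.00084521, -0.00245617, -0.00282457,  0.00033528,  0.00139579,
        0.00104012]), 'joint_efforts': array([-6.58426761e-04, -3.94901669e+01, -3.71365392e+01, -1.35717855e-04,
        3.86690328e-03,  1.01670032e-06]), 'tool_pos': array([ 0.24312696, -0.5751988 ,  0.24920649]), 'tool_rot': array([ 0.14036861, -0.14048239,  0.69367407, -0.69237102]), 'contact_force': array([ 0.67013616,  0.23850545, -0.05644882]), 'ft_torque': array([ 0.03830212, -0.02039188, -0.01115435]), 'gripper_width': 0.9983781116442654} 0.019
```

View pics/top0.png

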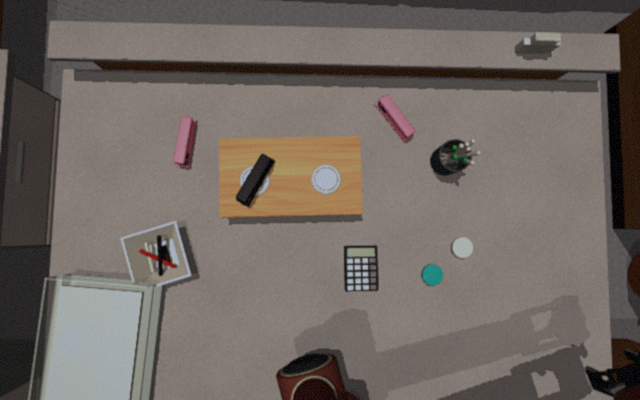

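View pics/scene0.png

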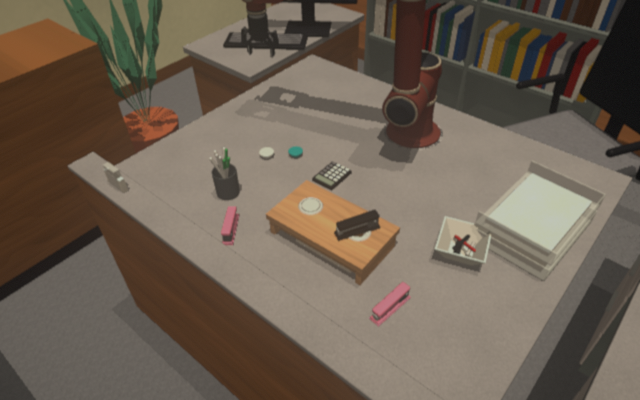

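The top view shows the stapler at about (242,203)–(267,157) over the left grommet at about (255,180). The fitted grommet is at (326,179), the white cap at (462,247), and the turquoise decoy at (432,275). The scene view agrees.

```bash
cat > h.py <<'E'
from plant import manip
import cv2,numpy as np
from scipy.spatial.transform import Rotation as R
def tool():
    s=manip.state();q=s["tool_rot"];T=np.eye(4);T[:3,:3]=R.from_quat([q[1],q[2],q[3],q[0]]).as_matrix();T[:3,3]=s["tool_pos"];return T,s
def camT(n):
    c=manip.calibration(n);return (c["mtx"],c["T"]) if n!="wrist" else (c["mtx"],tool()[0]@c["T_tool_cam"])
def pix(n,uv,z,cT=None):
    K,T=cT or camT(n);d=T[:3,:3]@np.linalg.solve(K,[uv[0],uv[1],1]);o=T[:3,3];return o+d*(z-o[2])/d[2]
def proj(n,p,cT=None):
    K,T=cT or camT(n);v=K@(T[:3,:3].T@(np.array(p)-T[:3,3]));return v[:2]/v[2]
def goto(p,yaw):
    """tool shift (mm) and turn (deg) to position p with tool y down and jaw axis (tool z) at world yaw (deg, mod 180)"""
    T,s=tool();best=None
    for k in(0,180):
        a=np.radians(yaw+k);z=np.array([np.cos(a),np.sin(a),0]);y=np.array([0,0,-1.]);G=np.c_[np.cross(y,z),y,z]
        r=np.degrees(R.from_matrix(T[:3,:3].T@G).as_rotvec())
        if best is None or np.linalg.norm(r)<np.linalg.norm(best):best=r;B=G
    d=np.array(p)-T[:3,3]
    print("shift in present axes",np.round(T[:3,:3].T@d*1e3,1),"in final axes",np.round(B.T@d*1e3,1),"turn",np.round(best,2))
E
python3 - <<'E'
from h import *
for k,uv,z in [("c1",(219,138),.085),("c2",(361,138),.085),("c3",(363,214),.085),("c4",(220,217),.085),("fit",(326,179),.091),("open",(255,181),.0905),("sA",(267,157),.139),("sB",(242,203),.139),("smid",(255.5,180),.139),("cap",(462,247),.021),("cup",(450,157),.1)]: print(k,np.round(pix("top",uv,z),3))
T,s=tool();print(np.round(T,3))
E
```

```text
c1 [0.745 0.296 0.085]
c2 [ 0.752 -0.066  0.085]
c3 [ 0.557 -0.072  0.085]
c4 [0.544 0.287 0.085]
fit [0.644 0.023 0.091]
open [0.636 0.201 0.091]
sA [0.689 0.168 0.139]
sB [0.577 0.225 0.139]
smid [0.633 0.194 0.139]
cap [ 0.477 -0.344  0.021]
cup [ 0.704 -0.29   0.1  ]
[[-0.921 -0.001  0.389  0.243]
 [-0.389  0.002 -0.921 -0.575]
 [-0.    -1.    -0.002  0.249]
 [ 0.     0.     0.     1.   ]]
```

```bash
python3 - <<'E'
from h import *
goto([.633,.195,.25],63)
E
```

```text
shift in present axes [-6.589e+02  4.000e-01 -5.577e+02] in final axes [ 2.300e+00 -8.000e-01 -8.633e+02] turn [1.000e-01 4.991e+01 3.000e-02]
```

Call:
apply_moves(
  moves=[
    [-1,0,0,0,0,8.3,0],
    [-1,0,0,0,0,8.3,0],
    [-1,0,0,0,0,8.3,0],
    [-1,0,0,0,0,8.3,0],
    [-1,0,0,0,0,8.3,0],
    [-1,0,0,0,0,8.3,0],
    [-1,0,0,-20,0,0,0],
    [-1,0,0,-40,0,0,0],
    [-1,0,0,-40,0,0,0],
    [-1,0,0,-40,0,0,0],
    [-1,0,0,-40,0,0,0],
    [-1,0,0,-40,0,0,0],
    [-1,0,0,-40,0,0,0],
    [-1,0,0,-40,0,0,0],
    [-1,0,0,-40,0,0,0],
    [-1,0,0,-40,0,0,0],
    [-1,0,0,-40,0,0,0],
    [-1,0,0,-40,0,0,0],
    [-1,0,0,-40,0,0,0],
    [-1,0,0,-40,0,0,0],
  ],
)

```text
time: 2.1
tool_pos: [0.4877, -0.0924, 0.2499]
tool_rot: [0.165, -0.164, -0.688, 0.688]
contact_force: [0.1, 1.0, 0.1]
gripper_width: 0.998
```

Call:
apply_moves(
  moves=[
    [-1,0,0,-40,0,0,0],
    [-1,0,0,-40,0,0,0],
    [-1,0,0,-40,0,0,0],
    [-1,0,0,-40,0,0,0],
    [-1,0,0,-40,0,0,0],
    [-1,0,0,-40,0,0,0],
    [-1,0,0,-40,0,0,0],
    [-1,0,0,-40,0,0,0],
    [-1,0,0,-20,0,0,0],
    [-1,0,0,0,0,0,0],
    [-1,0,0,0,0,0,0],
  ],
)

```text
time: 3.2
tool_pos: [0.6409, 0.209, 0.2494]
tool_rot: [0.165, -0.164, -0.687, 0.688]
contact_force: [-0.3, -0.1, -0.1]
gripper_width: 0.999
```

```bash
python3 - <<'E'
from h import *
T,s=tool();print(s["time"],np.round(T,3).tolist())
goto([.633,.195,.25],63)
K,C=camT("wrist");np.savez("w1.npz",K=K,T=C)
cv2.imwrite("pics/w1.png",manip.grab_frame("wrist"))
E
```

```text
3.2 [[-0.892, -0.002, -0.452, 0.641], [0.452, -0.001, -0.892, 0.209], [0.001, -1.0, 0.001, 0.249], [0.0, 0.0, 0.0, 1.0]]
shift in present axes [ 0.7 -0.6 16.1] in final axes [ 0.7 -0.6 16.1] turn [-0.08  0.14  0.06]
```

View pics/w1.png

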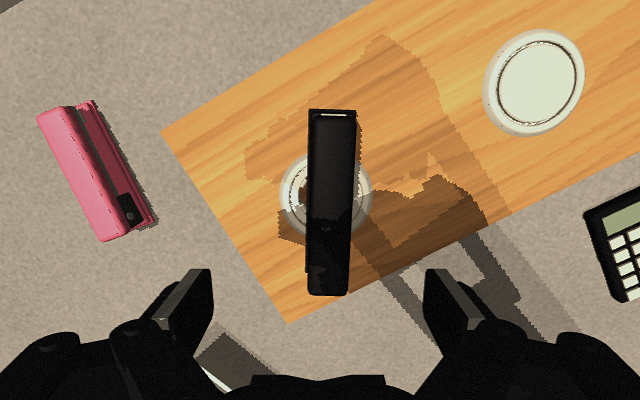

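Wrist view: the stapler runs from (332,113) to (328,292). The ring's edges are at (281,195) and (372,195), and the fitted cover is at (537,82).

```bash
python3 - <<'E'
from h import *
d=np.load("w1.npz");c=(d["K"],d["T"])
a=pix("wrist",(332,113),.1445,c);b=pix("wrist",(328.5,292),.1445,c);m=(a+b)/2
print(a,b,np.linalg.norm(a-b),m,"yaw",np.degrees(np.arctan2(*(a-b)[1::-1])))
for uv in((281,195),(372,195)):print(pix("wrist",uv,.0905,c))
print("fit",pix("wrist",(537,82),.0915,c))
goto([m[0],m[1],.128],np.degrees(np.arctan2(*(a-b)[1::-1]))+90)
E
```

```text
[0.69759174 0.16899792 0.1445    ] [0.58792474 0.22568697 0.1445    ] 0.12345241374681339 [0.64275824 0.19734245 0.1445    ] yaw -27.3353390398157
[0.65682614 0.23290795 0.0905    ]
[0.62332123 0.16669955 0.0905    ]
fit [0.64700036 0.02107434 0.0915    ]
shift in present axes [ -6.8 121.7   8.9] in final axes [ -6.8 121.7   9. ] turn [-0.06  0.42  0.04]
```

Call:
apply_moves(
  moves=[
    [-1,-3,0,9,0,0,0],
    [-1,0,30,0,0,0,0],
    [-1,0,30,0,0,0,0],
    [-1,0,30,0,0,0,0],
    [-1,0,20,0,0,0,0],
    [-1,0,11,0,0,0,0],
    [-1,0,0,0,0,0,0],
    [1,0,0,0,0,0,0],
    [1,0,0,0,0,0,0],
    [1,0,0,0,0,0,0],
    [1,0,0,0,0,0,0],
    [1,0,0,0,0,0,0],
    [1,0,0,0,0,0,0],
    [1,0,0,0,0,0,0],
    [1,0,0,0,0,0,0],
  ],
)

```text
time: 4.75
tool_pos: [0.6406, 0.1999, 0.1308]
tool_rot: [-0.164, 0.165, 0.688, -0.687]
contact_force: [-0.5, -0.4, 5.9]
gripper_width: 0.342
```

```bash
python3 - <<'E'
from h import *
T,s=tool();print(s["time"],s["gripper_width"],s["contact_force"],s["tool_pos"])
# place: middle of riser, stapler along riser x (yaw ~1.5), jaws along y
goto([.645,.110,.200],91.5)
E
```

```text
4.75 0.3419132723868347 [-0.48922664 -0.43094709  5.89537616] [0.64061567 0.19987569 0.13076287]
shift in present axes [-44.7 -69.3  78.1] in final axes [ -2.  -69.2  90. ] turn [  0.04 -28.39  -0.1 ]
```

Call:
apply_moves(
  moves=[
    [1,0,-10,0,0,0,0],
    [1,0,-20,0,0,0,0],
    [1,0,-20,0,0,0,0],
    [1,0,0,0,0,-7.1,0],
    [1,0,0,0,0,-7.1,0],
    [1,0,0,0,0,-7.1,0],
    [1,0,0,0,0,-7.1,0],
    [1,0,0,15,0,0,0],
    [1,0,0,30,0,0,0],
    [1,0,0,30,0,0,0],
    [1,0,0,15,0,0,0],
    [1,0,0,0,0,0,0],
    [1,0,0,0,0,0,0],
    [1,0,0,0,0,0,0],
  ],
)

```text
time: 6.15
tool_pos: [0.6422, 0.1105, 0.1792]
tool_rot: [0.009, -0.009, 0.707, -0.707]
contact_force: [-0.4, -0.4, -1.9]
gripper_width: 0.342
```

```bash
python3 - <<'E'
from h import *
T,s=tool();print(s["time"],s["gripper_width"],s["contact_force"],s["tool_pos"])
goto([.645,.110,.125],91.5)
K,C=camT("wrist");np.savez("w2.npz",K=K,T=C)
w=manip.grab_frame("wrist");t=manip.grab_frame("top")
cv2.imwrite("pics/t2.png",np.vstack([w[:340],cv2.resize(t[120:230,200:390],(450,260),interpolation=cv2.INTER_CUBIC) if 0 else cv2.copyMakeBorder(cv2.resize(t[120:230,200:390],(450,260),interpolation=cv2.INTER_CUBIC),0,0,0,190,0)]))
E
```

```text
6.15 0.3422250009582998 [-0.40677699 -0.36511564 -1.85293486] [0.64218579 0.11051363 0.17924728]
shift in present axes [-2.8 54.2  0.6] in final axes [-2.8 54.2  0.6] turn [0.03 0.01 0.01]
```

View pics/t2.png

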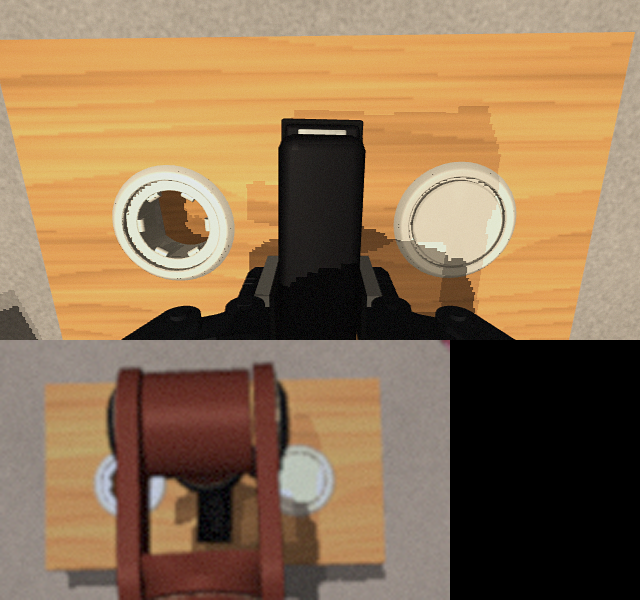

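Wrist view: the stapler is held level. The open ring is centred at about (173,222) and the fitted ring at about (455,219), with the stapler midway between them.

```bash
python3 - <<'E'
from h import *
d=np.load("w2.npz");c=(d["K"],d["T"])
o=pix("wrist",(173,222),.089,c);f=pix("wrist",(455,219),.089,c)
print(o,f,o-f,np.linalg.norm(o-f),"ringwidth",pix("wrist",(113,222),.089,c)-pix("wrist",(233,222),.089,c))
E
```

```text
[0.64170377 0.20012979 0.089     ] [0.64848891 0.02259449 0.089     ] [-0.00678514  0.1775353   0.        ] 0.17766491026755626 ringwidth [-0.00204516  0.07562571  0.        ]
```

Call:
apply_moves(
  moves=[
    [1,0,20,0,0,0,0],
    [1,0,20,0,0,0,0],
    [1,0,8,0,0,0,0],
    [1,0,2,0,0,0,0],
    [1,0,0,0,0,0,0],
    [1,0,0,0,0,0,0],
  ],
)

```text
time: 6.85
tool_pos: [0.6431, 0.11, 0.1307]
tool_rot: [0.01, -0.009, 0.707, -0.707]
contact_force: [0.9, 1.2, -2.6]
gripper_width: 0.34
```

Call:
apply_moves(
  moves=[
    [1,0,2,0,0,0,0],
    [1,0,1,0,0,0,0],
    [1,0,1,0,0,0,0],
    [1,0,0,0,0,0,0],
  ],
)

```text
time: 7.25
tool_pos: [0.6424, 0.1097, 0.1254]
tool_rot: [-0.009, 0.009, -0.707, 0.707]
contact_force: [-0.5, 0.6, -1.5]
gripper_width: 0.342
```

Call:
apply_moves(
  moves=[
    [1,0,1,0,0,0,0],
    [1,0,1,0,0,0,0],
    [1,0,0,0,0,0,0],
  ],
)

```text
time: 7.55
tool_pos: [0.6425, 0.1097, 0.1254]
tool_rot: [-0.009, 0.009, -0.707, 0.707]
contact_force: [-6.6, -0.5, 6.6]
gripper_width: 0.337
```

Call:
apply_moves(
  moves=[
    [1,0,-1,0,0,0,0],
    [-0.3,0,0,0,0,0,0],
    [-0.6,0,0,0,0,0,0],
    [-1,0,0,0,0,0,0],
    [-1,0,0,0,0,0,0],
    [-1,0,0,0,0,0,0],
    [-1,0,0,0,0,0,0],
    [-1,0,-30,0,0,0,0],
    [-1,0,-40,0,0,0,0],
    [-1,0,-40,0,0,0,0],
    [-1,0,-16,0,0,0,0],
    [-1,0,0,-30,0,0,0],
    [-1,0,0,-40,0,0,0],
    [-1,0,0,-20,0,0,0],
    [-1,0,0,0,0,0,0],
    [-1,0,0,0,0,0,0],
    [-1,0,0,0,0,0,0],
  ],
)

```text
time: 9.25
tool_pos: [0.6399, 0.1987, 0.2497]
tool_rot: [-0.009, 0.009, -0.707, 0.707]
contact_force: [-0.0, -0.5, 0.3]
gripper_width: 1.001
```

```bash
python3 - <<'E'
from h import *
T,s=tool();print(s["time"],s["tool_pos"],s["contact_force"])
K,C=camT("wrist");np.savez("w3.npz",K=K,T=C)
w=manip.grab_frame("wrist");cv2.imwrite("pics/w3.png",w)
print(proj("wrist",[.6417,.2001,.0905],(K,C)))
E
```

```text
9.25 [0.63990962 0.19873535 0.24972699] [-0.00556179 -0.45917495  0.31365172]
[313.7829104  196.00275881]
```

View pics/w3.png

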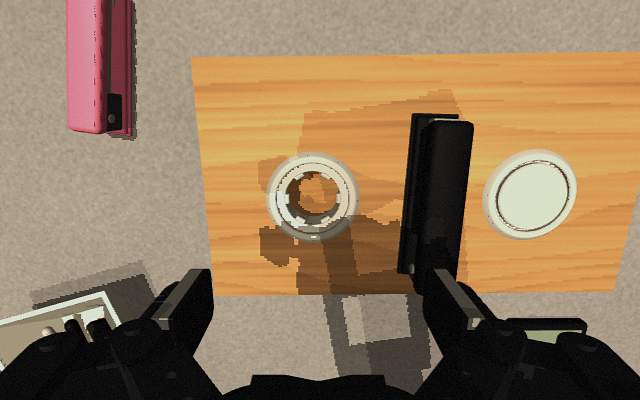

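The stapler stands upright in the middle of the riser. The open ring is centred at about (312,197). Next I'll move to the cap for the same relative view, so that calibration bias cancels.

```bash
python3 - <<'E'
from h import *
print(manip.state()["joint_pos"])
goto([.477,-.344,.180],91.5); print(pix("top",(432,275),.021))
E
```

```text
[ 1.90150144e-01  1.57735642e-01  1.50066316e+00 -4.01308123e-04
  1.48383325e+00  1.73588858e+00]
shift in present axes [176.5  70.3 538.3] in final axes [177.1  69.9 538.2] turn [-0.03 -0.06  0.03]
[ 0.40204075 -0.26352845  0.021     ]
```

Call:
apply_moves(
  moves=[
    [-1,6,0,18,0,0,0],
    [-1,12,0,36,0,0,0],
    [-1,12,0,36,0,0,0],
    [-1,12,0,36,0,0,0],
    [-1,12,0,36,0,0,0],
    [-1,12,0,36,0,0,0],
    [-1,12,0,36,0,0,0],
    [-1,12,0,36,0,0,0],
    [-1,12,0,36,0,0,0],
    [-1,12,0,36,0,0,0],
    [-1,12,0,36,0,0,0],
    [-1,12,0,36,0,0,0],
    [-1,12,0,36,0,0,0],
    [-1,12,10,36,0,0,0],
    [-1,12,20,36,0,0,0],
    [-1,3,25,16,0,0,0],
    [-1,0,15,0,0,0,0],
    [-1,0,0,0,0,0,0],
    [-1,0,0,0,0,0,0],
    [-1,0,0,0,0,0,0],
  ],
)

```text
time: 11.3
tool_pos: [0.4779, -0.3425, 0.182]
tool_rot: [-0.01, 0.009, -0.706, 0.708]
contact_force: [-0.3, 0.1, 0.3]
gripper_width: 1.0
```

```bash
python3 - <<'E'
from h import *
T,s=tool();print(s["time"],s["tool_pos"],s["contact_force"])
goto([.477,-.344,.180],91.5)
K,C=camT("wrist");np.savez("w4.npz",K=K,T=C)
w=manip.grab_frame("wrist");cv2.imwrite("pics/w4.png",w)
h=cv2.imread("pics/w3.png")[137:257,253:373]
p=proj("wrist",[.477,-.344,.021],(K,C)).astype(int);print(p, "crop origin",p-60)
c=w[p[1]-60:p[1]+60,p[0]-60:p[0]+60]
cv2.imwrite("pics/c4.png",cv2.resize(np.hstack([h,c]),None,fx=3.2,fy=3.2,interpolation=cv2.INTER_CUBIC))
E
```

```text
11.3 [ 0.47789378 -0.34253098  0.1820096 ] [-0.32671597  0.08597872  0.25545677]
shift in present axes [0.9 2.  1.4] in final axes [0.9 2.  1.4] turn [-0.1   0.07 -0.11]
[316 199] crop origin [256 139]
```

View pics/c4.png

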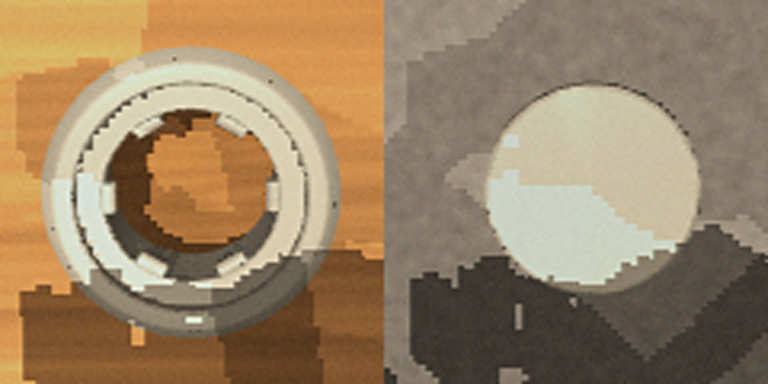

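Crop: the recess circle is centred at crop (191,195), i.e. pixel (312.7,197.9). The cap disc is centred at crop (208.5,187.5), i.e. pixel (321.2,197.6). Both scales match the given sizes (60 mm and 56 mm).

```bash
python3 - <<'E'
from h import *
L=lambda n:(np.load(n)["K"],np.load(n)["T"])
h=pix("wrist",(312.7,197.9),.0905,L("w3.npz"));c=pix("wrist",(321.2,197.6),.0207,L("w4.npz"))
print("hole",h,"cap",c,"h-c",h-c)
goto([c[0],c[1],.022],91.5)
E
```

```text
hole [0.6400806  0.20094869 0.0905    ] cap [ 0.47842609 -0.34745333  0.0207    ] h-c [0.1616545  0.54840203 0.0698    ]
shift in present axes [  0.  160.2   4.6] in final axes [ -0.3 160.2   4.9] turn [-0.11  0.07 -0.12]
```

```bash
python3 - <<'E'
from h import *
c=manip.calibration("wrist")
for y in(.006,.019,.032):
    print(y,[np.round(proj("",[x,y,-.0425],(c["mtx"],c["T_tool_cam"]))) .tolist() for x in(-.011,.011)])
E
```

```text
0.006 [[206.0, 266.0], [211.0, 315.0]]
0.019 [[215.0, 253.0], [219.0, 298.0]]
0.032 [[223.0, 242.0], [226.0, 285.0]]
```

Call:
apply_moves(
  moves=[
    [-1,0,20,5,0,0,0],
    [-1,0,40,0,0,0,0],
    [-1,0,40,0,0,0,0],
    [-1,0,30,0,0,0,0],
    [-1,0,18,0,0,0,0],
    [-1,0,10,0,0,0,0],
    [-1,0,0,0,0,0,0],
    [-1,0,0,0,0,0,0],
    [-0.2,0,0,0,0,0,0],
    [0,0,0,0,0,0,0],
    [1,0,0,0,0,0,0],
    [1,0,0,0,0,0,0],
    [1,0,0,0,0,0,0],
    [1,0,0,0,0,0,0],
    [1,0,0,0,0,0,0],
  ],
)

```text
time: 12.85
tool_pos: [0.4784, -0.3487, 0.0245]
tool_rot: [-0.01, 0.008, -0.706, 0.708]
contact_force: [-0.5, 1.0, 5.7]
gripper_width: 0.619
```

```bash
python3 - <<'E'
from h import *
T,s=tool();print(s["time"],s["tool_pos"],s["contact_force"],s["gripper_width"]*85)
K,C=camT("wrist");np.savez("w5.npz",K=K,T=C)
w=manip.grab_frame("wrist")
cv2.imwrite("pics/w5.png",cv2.resize(w[200:400,170:470],None,fx=2.5,fy=2.5))
E
```

```text
12.85 [ 0.47842754 -0.34874852  0.02454066] [-0.49165383  1.04704659  5.71023821] 52.652170083877785
```

View pics/w5.png

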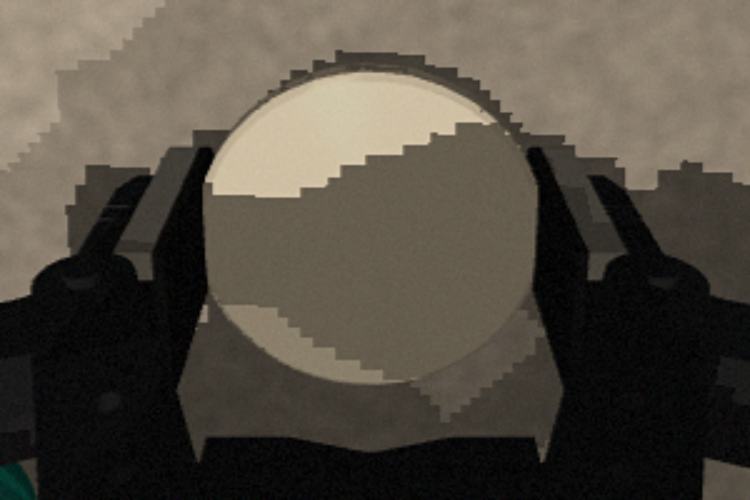

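```bash
python3 - <<'E'
from h import *
d=np.load("w5.npz");c=(d["K"],d["T"])
print(pix("wrist",(318.2,290.4),.021,c),tool()[1]["tool_pos"])
for u in(205,537):print(pix("wrist",(170+u/2.5,292),.021,c))
for v in(68,384):print(pix("wrist",(318.2,200+v/2.5),.021,c))
E
```

```text
[ 0.47994312 -0.35051528  0.021     ] [ 0.47842733 -0.34877031  0.02455006]
[ 0.47857281 -0.32423925  0.021     ]
[ 0.47990519 -0.37702466  0.021     ]
[ 0.50638298 -0.34979007  0.021     ]
[ 0.45047627 -0.3513235   0.021     ]
```

Call:
apply_moves(
  moves=[
    [1,0,-10,0,0,0,0],
    [1,0,-30,0,0,0,0],
    [1,0,-40,0,0,0,0],
    [1,0,-50,0,0,0,0],
    [1,0,-40,0,0,0,0],
    [1,0,0,0,0,0,0],
    [1,0,0,0,0,0,0],
  ],
)

```text
time: 13.6
tool_pos: [0.4778, -0.3482, 0.1945]
tool_rot: [-0.01, 0.008, -0.706, 0.708]
contact_force: [-0.2, 0.1, -1.2]
gripper_width: 0.622
```

```bash
python3 - <<'E'
from h import *
T,s=tool();print(s["time"],s["tool_pos"],s["contact_force"],s["gripper_width"]*85)
goto([.640,.200,.190],91.5)
E
```

```text
13.6 [ 0.47777367 -0.34824481  0.19453549] [-0.22349093  0.11187427 -1.19115354] 52.880766532948634
shift in present axes [-176.6    3.6 -543.8] in final axes [-176.5    4.5 -543.8] turn [-0.15  0.   -0.15]
```

Call:
apply_moves(
  moves=[
    [1,-6,0,-18,0,0,0],
    [1,-12,0,-36,0,0,0],
    [1,-12,0,-36,0,0,0],
    [1,-12,0,-36,0,0,0],
    [1,-12,0,-36,0,0,0],
    [1,-12,0,-36,0,0,0],
    [1,-12,0,-36,0,0,0],
    [1,-12,0,-36,0,0,0],
    [1,-12,0,-36,0,0,0],
    [1,-12,0,-36,0,0,0],
    [1,-12,0,-36,0,0,0],
    [1,-12,0,-36,0,0,0],
    [1,-12,0,-36,0,0,0],
    [1,-12,0,-36,0,0,0],
    [1,-12,0,-36,0,0,0],
    [1,-2,0,-16,0,0,0],
    [1,0,0,-6,0,0,0],
    [1,0,0,0,0,0,0],
    [1,0,0,0,0,0,0],
  ],
)

```text
time: 15.5
tool_pos: [0.6383, 0.1997, 0.1917]
tool_rot: [-0.009, 0.009, -0.707, 0.707]
contact_force: [0.1, 0.8, -0.6]
gripper_width: 0.622
```

```bash
python3 - <<'E'
from h import *
T,s=tool();print(s["time"],s["tool_pos"],s["contact_force"],s["gripper_width"]*85)
goto([.640,.200,.126],91.5)
E
```

```text
15.5 [0.63828037 0.19968123 0.19165008] [ 0.12844938  0.76337366 -0.55916034] 52.85729672790401
shift in present axes [-1.8 65.6 -0.3] in final axes [-1.7 65.7 -0.3] turn [-0.04 -0.04  0.08]
```

Call:
apply_moves(
  moves=[
    [1,-2,25,0,0,0,0],
    [1,0,25,0,0,0,0],
    [1,0,14,0,0,0,0],
    [1,0,0,0,0,0,0],
    [1,0,0,0,0,0,0],
  ],
)

```text
time: 16.0
tool_pos: [0.6411, 0.2001, 0.1288]
tool_rot: [-0.009, 0.009, -0.707, 0.707]
contact_force: [0.4, -0.2, -0.4]
gripper_width: 0.618
```

```bash
python3 - <<'E'
from h import *
T,s=tool();print(s["time"],s["tool_pos"],s["contact_force"])
K,C=camT("wrist");np.savez("w6.npz",K=K,T=C)
w=manip.grab_frame("wrist")
cv2.imwrite("pics/w6.png",cv2.resize(w[200:400,170:470],None,fx=2.6,fy=2.6,interpolation=cv2.INTER_CUBIC))
z=T[2,3]
# predicted outlines (crop px) if hole at nominal and cap at TCP
th=np.radians([0,90,180,270])
for nm,cx,cy,zz,r in(("ring",.640,.200,.0905,.039),("recess",.64,.2,.0905,.030),("cap",*T[:2,3],z-.0035,.028)):
    print(nm,[np.round((proj("",[cx+r*np.cos(t),cy+r*np.sin(t),zz],(K,C))-[170,200])*2.6).tolist() for t in th])
E
```

```text
16.0 [0.64111108 0.20014722 0.12880532] [ 0.42583939 -0.15526022 -0.37955957]
ring [[381.0, -45.0], [170.0, 152.0], [371.0, 336.0], [581.0, 162.0]]
recess [[380.0, 4.0], [218.0, 153.0], [372.0, 296.0], [534.0, 161.0]]
cap [[378.0, 70.0], [190.0, 240.0], [370.0, 399.0], [556.0, 248.0]]
```

View pics/w6.png

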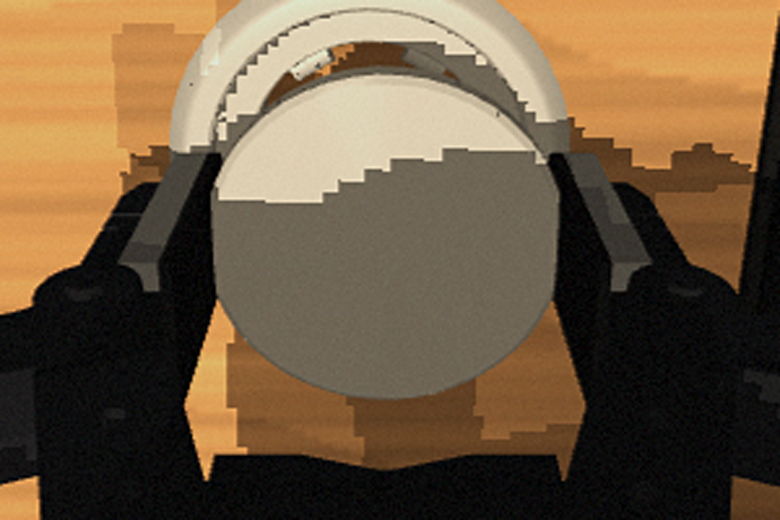

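The cap is level in the fingers, its outline spanning about (213–558, 72–399) in the crop. The recess arc apex is at about (371,9). Compared with the prediction, the hole lies about 2.4 mm further +y and 1.5 mm further -x than the cap. I'll correct that and check with an overlay.

Call:
apply_moves(
  moves=[
    [1,1.5,0,-2.4,0,0,0],
    [1,0,3,0,0,0,0],
    [1,0,0,0,0,0,0],
    [1,0,0,0,0,0,0],
  ],
)

```text
time: 16.45
tool_pos: [0.6393, 0.2032, 0.1255]
tool_rot: [-0.009, 0.009, -0.707, 0.707]
contact_force: [0.2, 0.2, -0.1]
gripper_width: 0.62
```

```bash
python3 - <<'E'
from h import *
T,s=tool();print(s["time"],s["tool_pos"],s["contact_force"])
K,C=camT("wrist");np.savez("w7.npz",K=K,T=C)
w=manip.grab_frame("wrist");cv2.imwrite("pics/w7raw.png",w)
C2=C.copy();C2[:3,3]+=np.array([0,.0018,0])   # lateral camera bias estimated from held cap
f=3;I=cv2.resize(w[170:370,190:450],None,fx=f,fy=f,interpolation=cv2.INTER_CUBIC)
t=np.linspace(0,2*np.pi,181)
def draw(cx,cy,z,r,col):
    p=[(proj("",[cx+r*np.cos(a),cy+r*np.sin(a),z],(K,C2))-[190,170]+.5)*f for a in t]
    cv2.polylines(I,[np.int32(np.round(np.array(p)*16))],True,col,1,cv2.LINE_AA,4)
x,y,z=T[:3,3]
draw(x,y,z-.0035,.028,(0,0,255));draw(x,y,.0905,.030,(255,0,0));draw(x,y,.0865,.023,(0,160,0));draw(x,y,.085,.039,(255,0,255))
cv2.imwrite("pics/w7.png",I)
E
```

```text
16.45 [0.63933381 0.20323684 0.12545392] [ 0.18729059  0.19736994 -0.11779698]
```

View pics/w7.png

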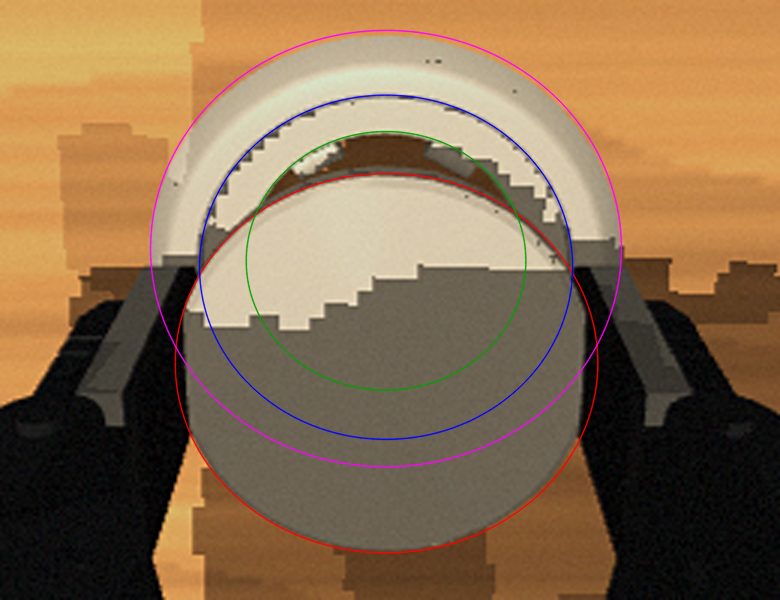

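The overlay confirms alignment: cap, ring, recess and hole all share a centre under the TCP to within about 0.5 mm. Lowering now.

Call:
apply_moves(
  moves=[
    [1,0,8,0,0,0,0],
    [1,0,6,0,0,0,0],
    [1,0,3,0,0,0,0],
    [1,0,1,0,0,0,0],
    [1,0,0,0,0,0,0],
  ],
)

```text
time: 17.0
tool_pos: [0.6392, 0.2031, 0.107]
tool_rot: [-0.009, 0.01, -0.707, 0.707]
contact_force: [-0.0, 0.7, -0.7]
gripper_width: 0.618
```

Call:
apply_moves(
  moves=[
    [1,0,1,0,0,0,0],
    [1,0,1,0,0,0,0],
    [1,0,0.5,0,0,0,0],
    [1,0,0,0,0,0,0],
  ],
)

```text
time: 17.4
tool_pos: [0.6395, 0.2031, 0.1061]
tool_rot: [-0.009, 0.009, -0.707, 0.707]
contact_force: [-2.4, -0.2, 6.5]
gripper_width: 0.62
```

Call:
apply_moves(
  moves=[
    [1,0,-1,0,0,0,0],
    [0,0,0,0,0,0,0],
    [-0.5,0,0,0,0,0,0],
    [-0.8,0,0,0,0,0,0],
    [-0.8,0,0,0,0,0,0],
    [-0.8,0,0,0,0,0,0],
    [-0.8,0,-20,0,0,0,0],
    [-0.8,0,-30,0,0,0,0],
    [1,0,-20,0,0,0,0],
    [1,0,0,0,0,0,0],
    [1,0,0,0,0,0,0],
    [1,0,0,0,0,0,0],
    [1,0,0,0,0,0,0],
    [1,0,0,0,0,0,0],
    [1,0,0,0,0,0,0],
  ],
)

```text
time: 18.9
tool_pos: [0.639, 0.203, 0.1749]
tool_rot: [-0.009, 0.01, -0.707, 0.707]
contact_force: [0.5, 0.3, 0.1]
gripper_width: -0.001
```

```bash
python3 - <<'E'
from h import *
T,s=tool();print(s["time"],s["tool_pos"],s["contact_force"],s["gripper_width"])
K,C=camT("wrist");w=manip.grab_frame("wrist")
C2=C.copy();C2[:3,3]+=np.array([0,.0018,0])
p=proj("",[.6394,.2031,.1025],(K,C2));print(p);o=np.array([int(p[0])-130,int(p[1])-100]);f=3
I=cv2.resize(w[o[1]:o[1]+200,o[0]:o[0]+260],None,fx=f,fy=f,interpolation=cv2.INTER_CUBIC)
t=np.linspace(0,2*np.pi,181)
def draw(z,r,col):
    q=[(proj("",[.6394+r*np.cos(a),.2031+r*np.sin(a),z],(K,C2))-o+.5)*f for a in t]
    cv2.polylines(I,[np.int32(np.round(np.array(q)*16))],True,col,1,cv2.LINE_AA,4)
draw(.1025,.028,(0,0,255));draw(.0905,.030,(255,0,0));draw(.085,.039,(255,0,255))
cv2.imwrite("pics/w8.png",I)
E
```

```text
18.9 [0.63898499 0.20304148 0.1749159 ] [0.51488155 0.27975213 0.14271834] -0.0013672071743828745
[317.80092444 233.83242406]
```

View pics/w8.png

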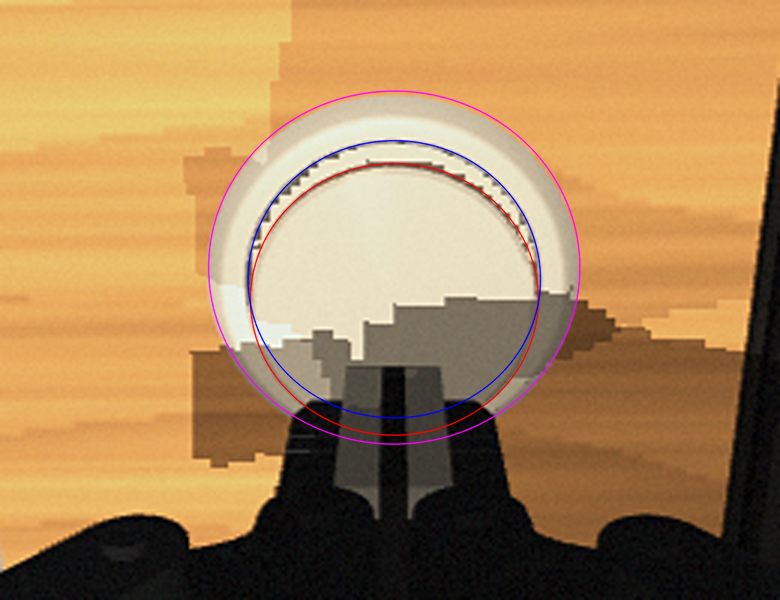

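The cap rests centred and level on the tongues: the red overlay matches its disc. The fingers are shut above it, so I'll press.

Call:
apply_moves(
  moves=[
    [1,0,25,0,0,0,0],
    [1,0,20,0,0,0,0],
    [1,0,6,0,0,0,0],
    [1,0,2,0,0,0,0],
    [1,0,1,0,0,0,0],
    [1,0,0,0,0,0,0],
  ],
)

```text
time: 19.55
tool_pos: [0.64, 0.2033, 0.123]
tool_rot: [0.01, -0.009, 0.707, -0.707]
contact_force: [0.6, 1.1, 0.6]
gripper_width: -0.0
```

Call:
apply_moves(
  moves=[
    [1,0,1,0,0,0,0],
    [1,0,1,0,0,0,0],
    [1,0,1,0,0,0,0],
    [1,0,0,0,0,0,0],
  ],
)

```text
time: 19.95
tool_pos: [0.6403, 0.2033, 0.1209]
tool_rot: [0.01, -0.008, 0.707, -0.707]
contact_force: [-0.7, -0.1, 5.0]
gripper_width: -0.002
```

Call:
apply_moves(
  moves=[
    [1,0,1,0,0,0,0],
    [1,0,1,0,0,0,0],
    [1,0,1,0,0,0,0],
    [1,0,0,0,0,0,0],
  ],
)

```text
time: 20.35
tool_pos: [0.6409, 0.2035, 0.1194]
tool_rot: [0.011, -0.008, 0.707, -0.707]
contact_force: [-2.1, -0.5, 9.3]
gripper_width: 0.006
```

Call:
apply_moves(
  moves=[
    [1,0,1,0,0,0,0],
    [1,0,1,0,0,0,0],
    [1,0,1,0,0,0,0],
    [1,0,0,0,0,0,0],
  ],
)

```text
time: 20.75
tool_pos: [0.64, 0.2033, 0.1135]
tool_rot: [0.01, -0.009, 0.707, -0.707]
contact_force: [2.1, 0.1, 3.2]
gripper_width: 0.001
```

Call:
apply_moves(
  moves=[
    [1,0,1,0,0,0,0],
    [1,0,1,0,0,0,0],
    [1,0,1,0,0,0,0],
    [1,0,0,0,0,0,0],
  ],
)

```text
time: 21.15
tool_pos: [0.6402, 0.2033, 0.1109]
tool_rot: [0.01, -0.009, 0.707, -0.707]
contact_force: [1.2, 0.1, 5.2]
gripper_width: 0.004
```

Clicked; now press on to the hard stop.

Call:
apply_moves(
  moves=[
    [1,0,1,0,0,0,0],
    [1,0,1,0,0,0,0],
    [1,0,1,0,0,0,0],
    [1,0,0,0,0,0,0],
  ],
)

```text
time: 21.55
tool_pos: [0.6403, 0.2033, 0.1105]
tool_rot: [0.01, -0.009, 0.707, -0.707]
contact_force: [-5.2, -1.2, 15.5]
gripper_width: -0.002
```

Call:
apply_moves(
  moves=[
    [1,0,1,0,0,0,0],
    [1,0,1,0,0,0,0],
    [1,0,1,0,0,0,0],
    [1,0,0,0,0,0,0],
    [1,0,0,0,0,0,0],
    [1,0,0,0,0,0,0],
  ],
)

```text
time: 22.15
tool_pos: [0.6404, 0.2034, 0.1104]
tool_rot: [-0.01, 0.009, -0.707, 0.707]
contact_force: [-11.8, -4.1, 27.1]
gripper_width: -0.001
```

```bash
python3 - <<'E'
from h import *
w=manip.grab_frame("wrist");sc=manip.grab_frame("scene")
cv2.imwrite("pics/w9.png",np.vstack([cv2.resize(w[150:400,170:470],(600,500))[:330],cv2.resize(sc[160:290,220:440],(600,270))[:270] if 0 else cv2.resize(sc[165:280,240:430],(600,260))]))
T,s=tool();print(s["time"],s["tool_pos"],s["contact_force"])
E
```

```text
22.25 [0.64039552 0.20339357 0.11044455] [-12.15238643  -3.28338487  26.15422009]
```

View pics/w9.png

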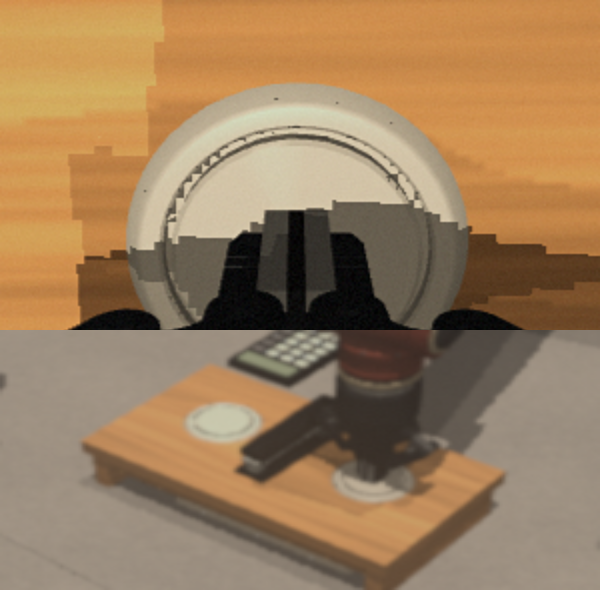

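The cap is inside the ring and level, and the stapler stands clear. The TCP is at the expected hard-stop height of 0.1105 m. I'll ease the push slightly to cut the sideways load, then hand in.

Call:
apply_moves(
  moves=[
    [1,0,-2,0,0,0,0],
    [1,0,0,0,0,0,0],
    [1,0,0,0,0,0,0],
    [1,0,0,0,0,0,0],
  ],
)

```text
time: 22.65
tool_pos: [0.6404, 0.2034, 0.1105]
tool_rot: [0.01, -0.009, 0.707, -0.707]
contact_force: [-8.8, -2.7, 19.4]
gripper_width: -0.003
```

```bash
python3 - <<'E'
from h import *
T,s=tool();print(s["time"],s["tool_pos"],s["contact_force"])
if s["contact_force"][2]>10 and s["tool_pos"][2]<.1112: print("hand in",manip.job_done())
E
```

```text
22.65 [0.64035567 0.20335492 0.11048336] [-8.82294284 -2.67951796 19.43148702]
the job is handed in; nothing more can be done
hand in None
```

The cap is home in the open grommet with the fingers still pressing it. I handed the job in at 22.65 s, and no verdict was reported.

- **Stapler:** I lifted it off the hole and stood it upright in the middle of the riser, about 90 mm from the open hole. The last scene picture shows it standing clear of both rings.
- **Cap:** I gripped it by the disc, centred it over the hole, set it on the tongues, then pressed it with shut fingers. The push rose past 9 N, fell away at the click, then met a hard stop.
- **Last checks:** The TCP stands at 0.1105 m, the height expected with the cap fully home. The push is 19 N down, with about 9 N sideways. The last wrist picture shows the disc level and centred inside the ring.
- **Disagreement:** The wrist camera read about 1.8 mm off sideways compared with the gripped cap. I corrected for it, and an overlay on the picture then matched to about 0.5 mm.
- **Not measured:** I did not measure the pen cup, bowl or calculator at the end. The arm's planned path kept clear of them and no unexpected contact force showed.

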